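# Zero the sample mill's dial and set it five clicks open

## Task

Reset the grinding gap of the small bench mill: turn the black dial on top clockwise until it comes up against its stop, gently and without forcing it, then turn it back counter-clockwise exactly five clicks. Then push the red lock lever all the way over to the back and let go; leave the mill's dial on its click and do not disturb the other things on the bench.

Things in the scene. Friction and masses are not known exactly. Their poses are not given: they have to be found in the camera images.
- mill_top (a point): Bench disc mill, fixed: white housing, blue top plate, on a dark pedestal in a steel tray. Housing 130 mm deep (x, to its back) by 270 mm wide (y, to its left), from 45 to 125 mm above the bench. The point lies on the flat top plate, on the dial's axis. The lock lever stands at y = -105 mm (right end), a low round hopper with lid (70 mm across, 26 mm tall) at y = +92 mm (left end).
- dial_grip (a point): Black dial in the middle of the mill's top: a disc 52 mm across, on it an upright grip bar 50 mm long, 14 mm thick, from 29 to 64 mm above the top plate, with a white line on one half. The point lies on the vertical turning axis, 17 mm below the bar's top; x runs along the bar towards the white line, y across it (grip across y). Clockwise from above leads to the stop.
- dial_clicks (a point): Top centre of the dial's aluminium collar (68 mm across, 20 mm tall, 24 ticks); the axes are the mill's. The dial clicks 24 times a turn (0.262 rad each) and rests only in a click; passing one takes about 0.05 to 0.1 N m, after which it falls into the next. It starts 3 to 6 clicks from the stop, whose heading is not marked and differs each time.
- dial_stop (a point): On the dial's axis at the top plate (does not show where the stop is). The stop lies at a click, click zero, and is springy: the torque steps up to about 0.2 N m and rises by 3 N m per rad from there, with no more clicks. 0.2 N m or more means the stop is reached; 0.6 N m is forcing it (0.14 rad past it). Let go there, the dial springs back to click zero.
- gap (a joint): Gap between the grinding discs inside, in m, driven by the dial: 0 with the dial at its stop, growing 0.01 mm (0.00001 m) a click counter-clockwise. Too fine to see and far finer than these readings are good for (they scatter by some 50 clicks): count the clicks.
- lock_lever (a joint): Red lock lever on a grey block at the right end of the mill's top: 0 to 0.12 rad as it starts, leaning towards the mill's front (robot side); 1.2 rad all the way over to the back (mill's +x). It swings about an axis along the mill's y and stays where it is left; a push of a few N at the tip moves it.
- lock_lever_tip (a point): Centre of the end of the red lock lever, 45 mm from its pivot.
- vial_0: Bystander: small white vial with a black cap, 21 mm across, 57 mm tall; origin under its centre.
- beaker_50: Bystander: small clear beaker, 50 mm across, 59 mm tall; origin under its centre.
- lab_timer: Bystander: flat white and blue timer, 70 x 64 x 16 mm; origin under its centre.
- melamine_dish: Bystander: cream dish, 83 mm across, 38 mm tall; origin under its centre.
- squeeze (a joint): How far the discs are pressed into each other when the dial is pushed past its stop, in m: 0 normally, -0.0000053 when it is forced (0.14 rad past the stop). Far finer than these readings are good for: feel the torque.

How it is judged:
On the way, in this order (a step that is already met when the one before it is completed fails the run):
1. the dial is brought up against its stop (value of joint gap below 1e-06 m), for 0.1 s.
2. the dial is set back five clicks from the stop (value of joint gap between 4.6e-05 and 5.4e-05 m), for 0.3 s.
3. the lock lever is pushed over to the back (value of joint lock_lever above 1 rad), for 0.1 s.
At the end, for the whole second after the job is handed in: The dial rests in the fifth click from its stop (grinding gap 0.05 mm, within 0.004 mm, that is 0.4 click), and the lock lever is over to the back (beyond 1.0 of its 1.2 rad) (all of step 2 and value of joint lock_lever above 1 rad); the robot touches nothing.
It fails at once if the dial is forced against its stop (pushed more than 0.14 rad past it, over 0.6 N m) (value of joint squeeze below -5.3e-06 m).
It fails at once if a bystander is moved by more than 30 mm (distance of any of vial_0, beaker_50, lab_timer, melamine_dish from where it was at the start of the episode above 0.03 m).
It also fails if it takes over 72 s, if anything falls off the work surface, if the arm or the gripper's body presses on something with over 40 N, if the wrist force passes 120 N, or if a joint passes its speed limit or range.

## Robot

A 6-joint arm with a two-finger parallel gripper is mounted at the origin on a cart in front of the work surface, level with it; the furniture and walls round the work are solid. World frame = base frame: x ahead of the robot, y to its left, z up, the work surface at z = 0. Lengths are in m, angles in rad, forces in N, time in s.
With the tool pointing down it reaches from about 0.325 to 0.9 m from the base axis. Payload 3.5 kg.
Tool frame: the origin (TCP) lies midway between the tips of the shut fingers; the grasp point (between the pads) lies 19 mm behind it; y points along the fingers, z is the direction in which the jaws open and shut, and the axes are right-handed (so a half turn about y gives the same grasp; the last joint's range is limited). The gripper opens to 85 mm and grips with 20 to 120 N. Pads are 22 mm wide; open, the fingers measure 114 mm over their backs; the gripper's body (76 mm by 85 mm) begins 54 mm behind the grasp point. The pads swing forward as they close: fully open they stand 13 mm farther back than shut.
Start: joints at [-1.347, 0.276, -0.026, 1.268, 0, 1.467], TCP at [0.201, -0.592, 0.231] pointing down, gripper open.
Joint ranges: [-3.12, 3.12], [-0.85, 1.88], [-1.08, 1.24], [-1.95, 2.15], [-1.57, 1.53], [-3.14, 3.14]. Speed limits (rad/s): [2.57, 2.57, 3.14, 3.14, 3.14, 3.14].

## Interface

Orientations are given as a unit quaternion [x, y, z, w].
In Python, from bench import sense, snapshot, close_job, recognise, silhouettes, mark_of gives the robot as it stands. The module is installed in compiled form; this text tells all that it offers.
- The arm moves only by the shell command python3 -m inch 'ROWS' [OPENING]. ROWS is JSON, a list of rows, each an object of numbers: "dx", "dy", "dz": the shift along the tool's x, y, z in cm; "rx", "ry", "rz": the turn, a rotation vector about the tool's x, y, z in rad. A call has 1 to 10 rows; each row is the pose to reach, as a shift and turn from the pose commanded when the call began, along the tool's axes at that moment; what a row does not reach only later rows make up. A row lasts 1/10 s, in which the tool goes at most 50 mm and 8.59 degrees, less where a joint would pass 70% of its speed; a pose out of reach is approached as far as the arm can. A call with a gripper value outside its range is refused whole. OPENING is the finger opening in cm, from 0 to 8.54, set as the call begins (- or left out, the last holds). The fingers move at their own pace and stop on an object; the grip force is fixed at half the most. Time passes only in rows, so rows that repeat a pose let the fingers close. It gives the time, the measured TCP pose, the force and the opening at its end, in the units of the state.
- sense(): the state, without advancing time (a new reading comes with each control period).
- snapshot(name): name is "scene" or "top"; returns a dict with "img" (420x560x3 uint8, blue, green, red), "z_map" (420x560 float32, m along the optical axis (not along the pixel's ray), 0 where there is no reading), "K" (3x3 intrinsics, pixels), "cam_to_world" (4x4, takes a point from camera to world coordinates). Camera axes: x right, y down, z forward; pixel columns grow to the right and rows downward; lengths in m; the calibration is good to about 2 mm. A picture is of the moment at which its call begins.
- close_job(): hands the job in, once; it reports no verdict.
Trained networks look in a picture, given as the dict that the camera call returned (one of the last four; its "shot" number tells which), for a name from the list of things; names that differ only in an ending like _2 or _b are one class to them, and where a whole thing is asked for, a point or a joint stands for the part that bears it (a point fixed in the world has none). Each returns a list of dicts, best first, with "score" (0 to 1); they miss things now and then, are a little off and sometimes report something else, mostly with a low value. They report only what shows in the picture. A call takes as long as a camera call.
- recognise(picture, query): "extent" ([left, top, width, height] in pixels, round what is visible of it).
- silhouettes(picture, query): "pixels" (420x560 bool, what is visible of it) and "extent" ([left, top, width, height] in pixels, round what is visible of it).
- mark_of(picture, query): "centre" ([column, row] in pixels: a listed point, or the origin of a listed thing).
The state is a dict: "clock": time; "joint_pos": joint angles; "joint_vel": joint speeds; "effort": joint torques, N m; "tool_pos": TCP position; "tcp_rot": TCP orientation; "force": force on the tool from outside, world axes, zero at the start; "ft_torque": the same for the moment, N m; "finger_gap": finger opening in m.
Only numpy, scipy, OpenCV 4.12 (cv2) and the standard library are available. Lean on these libraries where they do the work, as an engineer would, in place of code of your own. Each camera call takes 0.05 s, during which the arm holds its last target.

## Working session

There is one attempt and no reset: what is moved stays moved. The work goes in short steps, Python scripts to look and compute and a shell command to move; the robot and the scene stay as the last step left them, time stands still between calls to the robot, and variables do not carry over. Pictures are saved under pics/ and viewed, and the job is handed in when it is done.

```bash
mkdir -p pics; cat > h.py <<'E'
import numpy as np,cv2
from bench import *
from scipy.spatial.transform import Rotation as R
def px2w(p,c,r,win=2):
    z=p["z_map"];c0,r0=int(round(c)),int(round(r))
    w=z[max(0,r0-win):r0+win+1,max(0,c0-win):c0+win+1];w=w[w>0]
    d=np.median(w);K=p["K"]
    v=np.array([(c-K[0,2])/K[0,0]*d,(r-K[1,2])/K[1,1]*d,d,1])
    return (p["cam_to_world"]@v)[:3]
def cloud(p):
    z=p["z_map"];K=p["K"];r,c=np.mgrid[:z.shape[0],:z.shape[1]]
    P=np.stack([(c-K[0,2])/K[0,0]*z,(r-K[1,2])/K[1,1]*z,z,np.ones_like(z)],-1)@p["cam_to_world"].T
    P=P[...,:3].copy();P[z<=0]=np.nan
    return P
def w2px(p,w):
    v=np.linalg.inv(p["cam_to_world"])@np.append(w,1);u=p["K"]@v[:3];return u[:2]/u[2]
E
python3 - <<'E'
from h import *
np.set_printoptions(precision=4,suppress=True)
s=sense()
for k,v in s.items(): print(k,np.round(v,4))
print(R.from_quat(s["tcp_rot"]).as_matrix())
for n in("scene","top"):
    p=snapshot(n);cv2.imwrite(f"pics/{n}0.png",p["img"])
    for q in("mill_top","dial_grip","dial_clicks","lock_lever_tip","vial_0","beaker_50","lab_timer","melamine_dish"):
        m=mark_of(p,q)
        if m: print(n,q,[(np.round(a["centre"],1),round(a["score"],2),px2w(p,*a["centre"])) for a in m[:2]])
E
```

```text
clock 0.0
joint_pos [-1.3474  0.2772 -0.0279  1.268  -0.      1.4674]
joint_vel [-0.0009 -0.0001 -0.0004  0.0001 -0.0012  0.0006]
effort [  0.0021 -44.5503  29.5208   0.0163  -0.       0.    ]
tool_pos [ 0.2004 -0.5912  0.2301]
tcp_rot [-0.1151  0.6985 -0.6969  0.115 ]
force [-0.519  -0.3937 -0.9034]
ft_torque [-0.0106  0.075   0.0192]
finger_gap 0.0856
[[-0.9471 -0.0005  0.321 ]
 [-0.321   0.0022 -0.9471]
 [-0.0002 -1.     -0.0022]]
scene vial_0 [(array([210.7, 350.1]), 0.64, array([0.3913, 0.0942, 0.0081]))]
scene beaker_50 [(array([179.9, 261. ]), 0.65, array([0.6588, 0.0319, 0.0135]))]
scene lab_timer [(array([383.4, 228.6]), 0.36, array([ 0.1378, -0.0294,  0.3468]))]
scene melamine_dish [(array([385.5, 273.4]), 0.91, array([ 0.3367, -0.2845,  0.0324])), (array([210.7, 348.6]), 0.74, array([0.3914, 0.0938, 0.0114]))]
top mill_top [(array([307.6, 206.4]), 0.61, array([ 0.5009, -0.2477,  0.1861]))]
top dial_grip [(array([306.3, 206.2]), 0.66, array([ 0.5016, -0.2441,  0.1858]))]
top dial_clicks [(array([303.9, 209.9]), 0.74, array([ 0.4932, -0.2383,  0.1584]))]
top lock_lever_tip [(array([343.1, 209.9]), 0.62, array([ 0.4896, -0.3439,  0.1936]))]
top vial_0 [(array([196.1, 245.8]), 0.63, array([0.396 , 0.0895, 0.0169]))]
top beaker_50 [(array([216.5, 154.7]), 0.57, array([0.6802, 0.0283, 0.0028]))]
top lab_timer [(array([370.8, 210.5]), 0.63, array([ 0.4975, -0.4496,  0.015 ]))]
top melamine_dish [(array([327. , 251.7]), 0.87, array([ 0.3723, -0.313 ,  0.0012]))]
```

```bash
python3 - <<'E'
import cv2
a=cv2.imread("pics/top0.png")[130:290,170:410];cv2.imwrite("pics/top0c.png",cv2.resize(a,None,fx=3.3,fy=3.3,interpolation=cv2.INTER_CUBIC))
E
```

```text
(no output)
```

View pics/top0c.png

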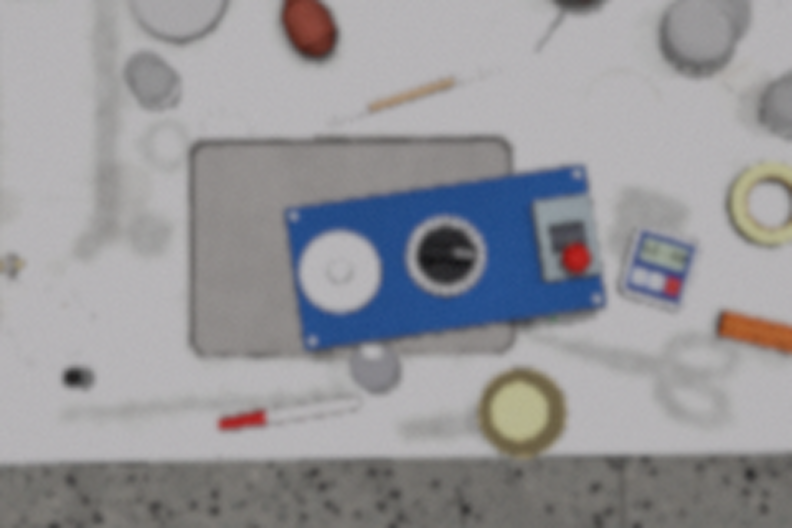

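View pics/scene0.png

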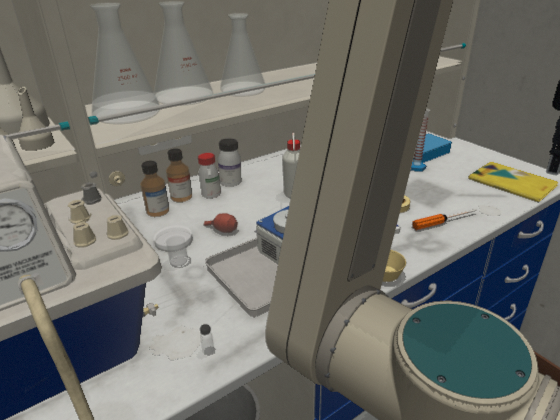

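```bash
cat > mill.py <<'E'
from h import *
np.set_printoptions(precision=4,suppress=True)
def look(tag):
    p=snapshot("top");P=cloud(p);img=p["img"].astype(int)
    b,g,r=img[...,0],img[...,1],img[...,2]
    X,Y,Z=P[...,0],P[...,1],P[...,2]
    box=(X>.4)&(X<.6)&(Y>-.42)&(Y<-.08)
    return p,P,b,g,r,X,Y,Z,box
E
python3 - <<'E'
from mill import *
p,P,b,g,r,X,Y,Z,box=look(0)
print(p["K"],p["cam_to_world"])
blue=box&(b>r+50)&(Z>.09)
zt=np.median(Z[blue]);print("plate z",zt,blue.sum())
m=(box&(Z>.1)).astype(np.uint8)
m=cv2.morphologyEx(m,cv2.MORPH_OPEN,np.ones((3,3)))
# project plate pixels onto plane z=.125
K=p["K"];T=p["cam_to_world"]
def ray(c,rw,z):
    d=T[:3,:3]@np.array([(c-K[0,2])/K[0,0],(rw-K[1,2])/K[1,1],1]);o=T[:3,3];return o+d*(z-o[2])/d[2]
rr,cc=np.where(blue)
W=np.array([ray(c,w,.125)[:2] for c,w in zip(cc,rr)])
rect=cv2.minAreaRect((W*1000).astype(np.float32));print("rect",rect)
# raw-high: bar
for lo,hi in((.165,.20),):
    k=box&(Z>lo)&(Z<hi)&(b<90)&(Y>-.29)&(Y<-.2)
    rr,cc=np.where(k);W=np.array([ray(c,w,.189)[:2] for c,w in zip(cc,rr)])
    print(len(W));r2=cv2.minAreaRect((W*1000).astype(np.float32));print("bar",r2, W.mean(0), np.median(Z[k]))
    print(np.linalg.eigh(np.cov(W.T)))
red=box&(r>g+80)&(Y<-.3)
rr,cc=np.where(red);print("red",cc.mean(),rr.mean(),np.nanmedian(P[red],0),np.nanmax(Z[red]))
for q in("dial_grip","dial_clicks","mill_top"):
    for a in mark_of(p,q)[:1]:
        z={"dial_grip":.172,"dial_clicks":.145,"mill_top":.125}[q];print(q,ray(*a["centre"],z))
im=cv2.resize(p["img"][180:240,270:370],None,fx=8,fy=8,interpolation=cv2.INTER_CUBIC);cv2.imwrite("pics/dial0.png",im)
E
```

```text
[[492.5089   0.     287.3586]
 [  0.     492.5089 203.2483]
 [  0.       0.       1.    ]] [[-0.0133 -0.997   0.0759  0.4078]
 [-0.9999  0.0133  0.0003 -0.1926]
 [-0.0013 -0.0759 -0.9971  1.5334]
 [ 0.      0.      0.      1.    ]]
plate z 0.12393168460697712 2367
rect ((501.62945556640625, -241.05519104003906), (122.9855728149414, 261.83758544921875), 7.807392120361328)
81
bar ((500.5615539550781, -240.4447021484375), (43.79777145385742, 13.713443756103516), 89.23538970947266) [ 0.5007 -0.2385] 0.1881791730456801
EighResult(eigenvalues=array([0.    , 0.0002]), eigenvectors=array([[-0.9936,  0.1127],
       [ 0.1127,  0.9936]]))
red 344.1333333333333 207.7111111111111 [ 0.4945 -0.3462  0.1961] 0.203441845564172
dial_grip [ 0.5044 -0.2466  0.172 ]
dial_clicks [ 0.5033 -0.2445  0.145 ]
mill_top [ 0.5044 -0.2436  0.125 ]
```

View pics/dial0.png

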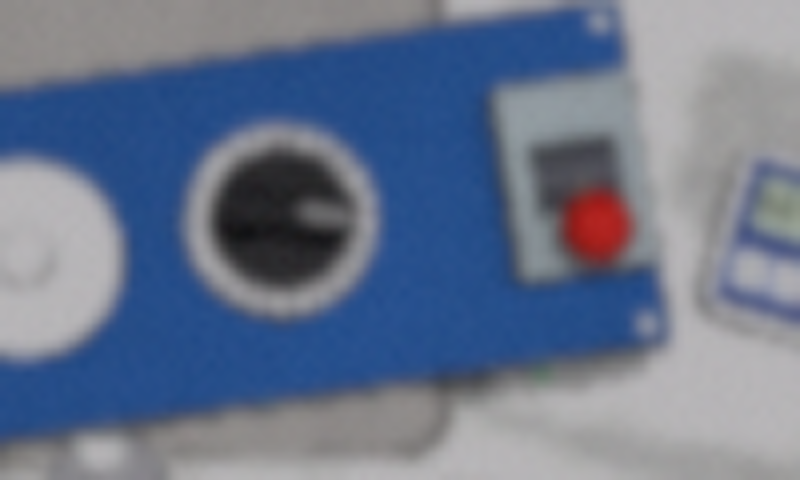

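```bash
python3 - <<'E'
from mill import *
p,P,b,g,r,X,Y,Z,box=look(0)
K=p["K"];T=p["cam_to_world"]
def ray(c,rw,z):
    d=T[:3,:3]@np.array([(c-K[0,2])/K[0,0],(rw-K[1,2])/K[1,1],1]);o=T[:3,3];return o+d*(z-o[2])/d[2]
def circ(m,z):
    rr,cc=np.where(m);cs=cv2.minEnclosingCircle(np.stack([cc,rr],1).astype(np.float32));mc=(cc.mean(),rr.mean())
    print(z,"mean",ray(*mc,z),"enc",ray(*cs[0],z),cs[1],len(rr))
rr,cc=np.mgrid[:420,:560]
loc=(np.hypot(cc-305,rr-207.5)<17)
circ(loc&~((b-r>45)),.145)
circ(loc&((b+g+r)/3<100)&(abs(b-r)<40),.154)
s=sense();Rm=R.from_quat(s["tcp_rot"]).as_matrix()
tgt=np.array([.502,-.242,.26]);d=Rm.T@(tgt-s["tool_pos"]);print("d cm",d*100)
E
```

```text
0.145 mean [ 0.5016 -0.2407  0.145 ] enc [ 0.5016 -0.2408  0.145 ] 12.293960571289062 474
0.154 mean [ 0.5018 -0.2408  0.154 ] enc [ 0.5016 -0.2409  0.154 ] 8.792449951171875 236
d cm [-39.7747  -2.8703 -23.4671]
```

```bash
python3 -m inch '[{"dy":-3},{"dx":-8,"dz":-4.7,"dy":-3,"ry":-0.15},{"dx":-16,"dz":-9.4,"dy":-3,"ry":-0.3},{"dx":-24,"dz":-14.1,"dy":-3,"ry":-0.45},{"dx":-32,"dz":-18.8,"dy":-3,"ry":-0.6},{"dx":-39.8,"dz":-23.5,"dy":-3,"ry":-0.75},{"dx":-39.8,"dz":-23.5,"dy":-3,"ry":-0.9},{"dx":-39.8,"dz":-23.5,"dy":-3,"ry":-1.05},{"dx":-39.8,"dz":-23.5,"dy":-3,"ry":-1.131},{"dx":-39.8,"dz":-23.5,"dy":-3,"ry":-1.131}]' 5
cat > st.py <<'E'
from h import *
np.set_printoptions(precision=4,suppress=True)
s=sense();Rm=R.from_quat(s["tcp_rot"]).as_matrix()
t=s["tool_pos"];c=np.array([.5016,-.2408,t[2]])
print("t",round(s["clock"],2),"pos",t,"jawdeg",np.degrees(np.arctan2(Rm[1,2],Rm[0,2])).round(2),"down",Rm[:,1],"gap",s["finger_gap"])
print("F",s["force"],"M",s["ft_torque"],"q",s["joint_pos"],"eff6",s["effort"][5])
print("to dial (tool cm)",Rm.T@(c-t)*100)
E
python3 st.py
```

```text
t 1.15 pos [ 0.2006 -0.5919  0.2313] jawdeg -71.28 down [-0. -0. -1.] gap 0.0852126830964608
F [-0.4301  0.5835 -0.0676] M [ 0.0141  0.0168 -0.0076] q [-1.3474  0.2764 -0.0264  1.268  -0.      1.4674] eff6 -2.0743820527968637e-06
to dial (tool cm) [-39.7754  -0.0011 -23.5937]schema error: expected keys dx, dy, dz, rx, ry, rz
```

```bash
python3 -m inch '[{"dx":0,"dy":-3,"dz":0,"rx":0,"ry":0,"rz":0},{"dx":-4,"dy":-3,"dz":-2.4,"rx":0,"ry":-0.13,"rz":0},{"dx":-8,"dy":-3,"dz":-4.7,"rx":0,"ry":-0.26,"rz":0},{"dx":-12,"dy":-3,"dz":-7.1,"rx":0,"ry":-0.39,"rz":0},{"dx":-16,"dy":-3,"dz":-9.4,"rx":0,"ry":-0.5,"rz":0},{"dx":-20,"dy":-3,"dz":-11.8,"rx":0,"ry":-0.6,"rz":0},{"dx":-24,"dy":-3,"dz":-14.2,"rx":0,"ry":-0.7,"rz":0},{"dx":-28,"dy":-3,"dz":-16.5,"rx":0,"ry":-0.8,"rz":0},{"dx":-32,"dy":-3,"dz":-18.9,"rx":0,"ry":-0.9,"rz":0},{"dx":-36,"dy":-3,"dz":-21.2,"rx":0,"ry":-1.0,"rz":0}]' 5; python3 st.py
```

```text
clock: 2.15
tool_pos: [0.4745, -0.274, 0.2616]
tcp_rot: [0.437, -0.556, 0.556, -0.437]
force: [0.9, 0.5, 0.3]
finger_gap: 0.05
t 2.15 pos [ 0.4745 -0.274   0.2616] jawdeg -13.75 down [ 0.0005 -0.0004 -1.    ] gap 0.049992020409746304
F [0.9361 0.5091 0.3256] M [-0.0456 -0.0764 -0.0185] q [-0.6416  0.1247 -0.1492  1.2963 -0.      1.1691] eff6 0.10090782539919019
to dial (tool cm) [-3.8653  0.      1.8432]
```

```bash
python3 -m inch '[{"dx":-3.8,"dy":0,"dz":1.8,"rx":0,"ry":-0.13,"rz":0},{"dx":-3.8,"dy":0,"dz":1.8,"rx":0,"ry":-0.13,"rz":0},{"dx":-3.8,"dy":0,"dz":1.8,"rx":0,"ry":-0.13,"rz":0}]' 5; python3 st.py
python3 - <<'E'
from h import *
p=snapshot("scene");cv2.imwrite("pics/scene1.png",p["img"][130:330,180:480].repeat(1,0)); 
a=cv2.resize(p["img"][150:350,200:460],None,fx=3,fy=3,interpolation=cv2.INTER_CUBIC);cv2.imwrite("pics/scene1.png",a)
E
```

```text
clock: 2.45
tool_pos: [0.5005, -0.2424, 0.2613]
tcp_rot: [0.471, -0.527, 0.527, -0.471]
force: [0.8, 0.7, 1.1]
finger_gap: 0.0501
t 2.45 pos [ 0.5005 -0.2424  0.2613] jawdeg -6.46 down [-0.0004 -0.0004 -1.    ] gap 0.05007121629863053
F [0.7622 0.7437 1.1262] M [-0.0015 -0.0399  0.0158] q [-0.567   0.14   -0.1321  1.2987 -0.0006  1.1166] eff6 -0.010841417242772877
to dial (tool cm) [-0.1701 -0.0001  0.0929]
```

View pics/scene1.png

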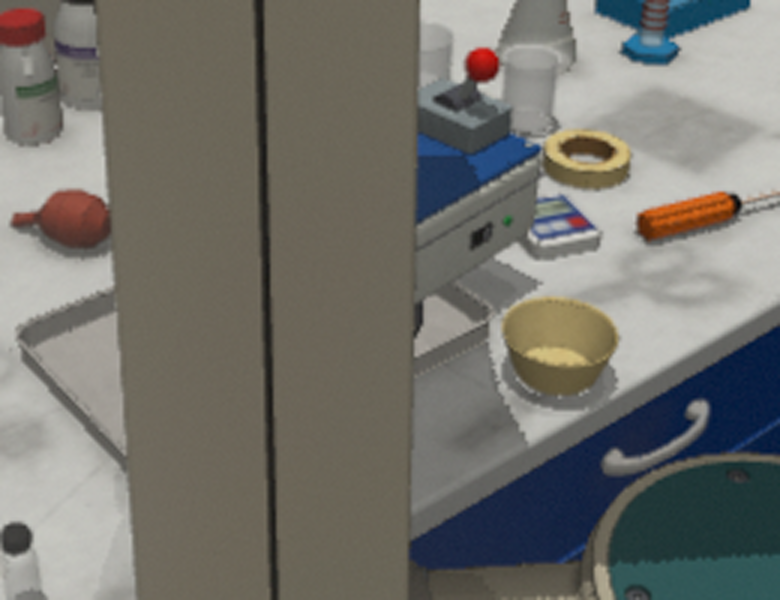

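```bash
python3 -m inch '[{"dx":-0.17,"dy":0,"dz":0.09,"rx":0,"ry":0,"rz":0},{"dx":-0.17,"dy":3,"dz":0.09,"rx":0,"ry":0,"rz":0},{"dx":-0.17,"dy":5.5,"dz":0.09,"rx":0,"ry":0,"rz":0},{"dx":-0.17,"dy":7.5,"dz":0.09,"rx":0,"ry":0,"rz":0},{"dx":-0.17,"dy":9,"dz":0.09,"rx":0,"ry":0,"rz":0},{"dx":-0.17,"dy":10,"dz":0.09,"rx":0,"ry":0,"rz":0},{"dx":-0.17,"dy":10,"dz":0.09,"rx":0,"ry":0,"rz":0}]' 5; python3 st.py
```

```text
clock: 3.2
tool_pos: [0.4997, -0.2417, 0.1598]
tcp_rot: [-0.471, 0.529, -0.527, 0.47]
force: [-0.7, -0.0, 0.0]
finger_gap: 0.0499
t 3.2 pos [ 0.4997 -0.2417  0.1598] jawdeg -6.65 down [-0.0026  0.0016 -1.    ] gap 0.049895864873779595
F [-0.7311 -0.0096  0.0421] M [ 0.0171  0.0141 -0.0139] q [-0.567   0.204  -0.2755  1.0944 -0.0001  1.1198] eff6 0.0010384129200247116
to dial (tool cm) [-0.1124 -0.0004  0.1812]
```

```bash
python3 -m inch '[{"dx":-0.05,"dy":0,"dz":0.1,"rx":0,"ry":0,"rz":0},{"dx":-0.05,"dy":0,"dz":0.1,"rx":0,"ry":0,"rz":0}]' 2.5; python3 st.py;  python3 -m inch '[{"dx":0,"dy":0,"dz":0,"rx":0,"ry":0,"rz":0},{"dx":0,"dy":0,"dz":0,"rx":0,"ry":0,"rz":0},{"dx":0,"dy":0,"dz":0,"rx":0,"ry":0,"rz":0},{"dx":0,"dy":0,"dz":0,"rx":0,"ry":0,"rz":0}]' 1.0; python3 st.py
```

```text
clock: 3.4
tool_pos: [0.5031, -0.2418, 0.1625]
tcp_rot: [0.47, -0.527, 0.529, -0.471]
force: [-0.0, -0.5, -0.1]
finger_gap: 0.025
t 3.4 pos [ 0.5031 -0.2418  0.1625] jawdeg -6.56 down [ 0.0019 -0.0011 -1.    ] gap 0.024976966225462492
F [-0.024  -0.4897 -0.058 ] M [-0.0022 -0.0088  0.0192] q [-0.5639  0.2036 -0.27    1.095   0.0001  1.1214] eff6 0.005799780192319304
to dial (tool cm) [-0.0846 -0.0004 -0.1593]
clock: 3.8
tool_pos: [0.5019, -0.2413, 0.1627]
tcp_rot: [0.471, -0.528, 0.528, -0.47]
force: [-3.5, 0.7, 5.8]
finger_gap: 0.0129
t 3.8 pos [ 0.5019 -0.2413  0.1627] jawdeg -6.54 down [-0.0005 -0.0012 -1.    ] gap 0.01292088431965713
F [-3.5342  0.7155  5.7507] M [ 0.0675  0.836  -0.0394] q [-0.5635  0.2027 -0.2706  1.0972 -0.0013  1.1214] eff6 -0.044617876410484314
to dial (tool cm) [-0.048 -0.    -0.039]
```

```bash
python3 -m inch '[{"dx":0,"dy":0,"dz":0,"rx":0,"ry":0.05,"rz":0},{"dx":0,"dy":0,"dz":0,"rx":0,"ry":0.1,"rz":0},{"dx":0,"dy":0,"dz":0,"rx":0,"ry":0.1,"rz":0}]'; python3 st.py;  python3 -m inch '[{"dx":0,"dy":0,"dz":0,"rx":0,"ry":0.06,"rz":0},{"dx":0,"dy":0,"dz":0,"rx":0,"ry":0.12,"rz":0},{"dx":0,"dy":0,"dz":0,"rx":0,"ry":0.16,"rz":0},{"dx":0,"dy":0,"dz":0,"rx":0,"ry":0.16,"rz":0}]'; python3 st.py
```

```text
clock: 4.1
tool_pos: [0.5021, -0.2414, 0.1627]
tcp_rot: [0.444, -0.55, 0.551, -0.443]
force: [-3.6, -0.3, 5.3]
finger_gap: 0.0131
t 4.1 pos [ 0.5021 -0.2414  0.1627] jawdeg -12.3 down [-0.0001 -0.0013 -1.    ] gap 0.013107022542682357
F [-3.5607 -0.295   5.2837] M [-0.0013  0.7737  0.026 ] q [-0.5635  0.2028 -0.2706  1.0968 -0.0012  1.222 ] eff6 0.16601418145000935
to dial (tool cm) [-0.0456 -0.0001 -0.0641]
clock: 4.5
tool_pos: [0.5025, -0.2415, 0.1627]
tcp_rot: [0.398, -0.584, 0.585, -0.398]
force: [-2.0, 0.4, 5.3]
finger_gap: 0.0129
t 4.5 pos [ 0.5025 -0.2415  0.1627] jawdeg -21.45 down [ 0.0007 -0.0016 -1.    ] gap 0.01288680831629986
F [-1.9801  0.4144  5.2862] M [ 0.0707  0.5652 -0.1391] q [-0.5635  0.2029 -0.2703  1.0961 -0.0009  1.3817] eff6 -0.032664957689121366
to dial (tool cm) [-0.0359 -0.0002 -0.1119]
```

```bash
for i in 1 2 3; do python3 -m inch '[{"dx":0,"dy":0,"dz":0,"rx":0,"ry":0.05,"rz":0},{"dx":0,"dy":0,"dz":0,"rx":0,"ry":0.087,"rz":0},{"dx":0,"dy":0,"dz":0,"rx":0,"ry":0.087,"rz":0}]' >/dev/null; python3 st.py; done
```

```text
t 4.8 pos [ 0.5027 -0.2416  0.1627] jawdeg -26.39 down [ 0.0009 -0.0016 -1.    ] gap 0.012837799335527218
F [-1.39   -0.2943  5.4125] M [-0.0109  0.605   0.027 ] q [-0.5635  0.203  -0.2703  1.0959 -0.0009  1.4679] eff6 0.09476597886532545
to dial (tool cm) [-0.0223 -0.0002 -0.1283]
t 5.1 pos [ 0.5028 -0.2417  0.1627] jawdeg -31.39 down [ 0.0013 -0.0018 -1.    ] gap 0.01265904293436094
F [-1.9725  0.6111  5.4233] M [-0.0216  0.4886 -0.0424] q [-0.5635  0.2031 -0.2702  1.0955 -0.0008  1.5552] eff6 0.0342529162298888
to dial (tool cm) [-0.012  -0.0003 -0.1509]
t 5.4 pos [ 0.503  -0.2418  0.1627] jawdeg -36.37 down [ 0.0017 -0.0021 -1.    ] gap 0.013180947196486244
F [-1.7845 -0.2662  6.4938] M [-0.1218  0.4961 -0.1525] q [-0.5635  0.2032 -0.27    1.095  -0.0008  1.642 ] eff6 -0.034460113383829594
to dial (tool cm) [ 0.0003 -0.0005 -0.1765]
```

```bash
for i in 1 2 3; do python3 -m inch '[{"dx":0,"dy":0,"dz":0,"rx":0,"ry":0.05,"rz":0},{"dx":0,"dy":0,"dz":0,"rx":0,"ry":0.087,"rz":0},{"dx":0,"dy":0,"dz":0,"rx":0,"ry":0.087,"rz":0}]' >/dev/null; python3 st.py; done
python3 -m inch '[{"dx":0,"dy":0,"dz":0,"rx":0,"ry":0.035,"rz":0},{"dx":0,"dy":0,"dz":0,"rx":0,"ry":0.035,"rz":0},{"dx":0,"dy":0,"dz":0,"rx":0,"ry":0.035,"rz":0}]' >/dev/null; python3 st.py
```

```text
t 5.7 pos [ 0.5031 -0.2419  0.1627] jawdeg -41.32 down [ 0.0019 -0.0023 -1.    ] gap 0.012944360156942211
F [-2.6138 -1.6525  6.1333] M [-0.1885  0.442   0.0248] q [-0.5635  0.2032 -0.2699  1.0948 -0.0009  1.7284] eff6 0.11108556529507041
to dial (tool cm) [ 0.0177 -0.0005 -0.1895]
t 6.0 pos [ 0.5033 -0.2421  0.1627] jawdeg -46.32 down [ 0.0022 -0.0026 -1.    ] gap 0.01309179310436839
F [-0.3436 -1.08    5.4596] M [-0.2311  0.3314 -0.0724] q [-0.5636  0.2033 -0.2698  1.0944 -0.001   1.8157] eff6 0.03830535337328911
to dial (tool cm) [ 0.0324 -0.0007 -0.209 ]
t 6.3 pos [ 0.5034 -0.2423  0.1627] jawdeg -51.3 down [ 0.0024 -0.0028 -1.    ] gap 0.013052643267091189
F [-1.3884 -0.9591  5.9392] M [-0.3792  0.2405 -0.1516] q [-0.5637  0.2034 -0.2697  1.0941 -0.0011  1.9025] eff6 -0.03732779645361006
to dial (tool cm) [ 0.0497 -0.0008 -0.2265]
t 6.6 pos [ 0.5034 -0.2423  0.1627] jawdeg -53.27 down [ 0.0025 -0.0029 -1.    ] gap 0.013050175934522686
F [-0.5822 -1.6484  5.1165] M [-0.4187  0.2578 -0.0981] q [-0.5637  0.2034 -0.2697  1.094  -0.0011  1.9367] eff6 -0.09275713004171848
to dial (tool cm) [ 0.0572 -0.0009 -0.2322]
```

```bash
for i in 1 2 3; do 
python3 -m inch '[{"dx":0,"dy":0,"dz":0,"rx":0,"ry":0.026,"rz":0},{"dx":0,"dy":0,"dz":0,"rx":0,"ry":0.026,"rz":0},{"dx":0,"dy":0,"dz":0,"rx":0,"ry":0.026,"rz":0}]' >/dev/null; python3 st.py; done
```

```text
t 6.9 pos [ 0.5034 -0.2423  0.1627] jawdeg -54.69 down [ 0.0024 -0.003  -1.    ] gap 0.012940213784180175
F [-1.1859 -2.5035  4.6213] M [-0.3782  0.2936  0.221 ] q [-0.5637  0.2034 -0.2697  1.094  -0.0013  1.9616] eff6 0.262861680239439
to dial (tool cm) [ 0.0592 -0.0009 -0.2285]
t 7.2 pos [ 0.5034 -0.2424  0.1627] jawdeg -56.16 down [ 0.0024 -0.0032 -1.    ] gap 0.012933609783195013
F [ 0.2479 -2.465   4.8379] M [-0.4846  0.2895  0.2804] q [-0.5636  0.2034 -0.2697  1.0939 -0.0014  1.9874] eff6 0.3001028671860695
to dial (tool cm) [ 0.065  -0.0009 -0.2327]
t 7.5 pos [ 0.5035 -0.2424  0.1627] jawdeg -57.64 down [ 0.0024 -0.0034 -1.    ] gap 0.013157110515663789
F [-0.9524 -1.8654  5.5185] M [-0.4764  0.2713  0.3536] q [-0.5637  0.2035 -0.2696  1.0939 -0.0016  2.0131] eff6 0.39020961150527
to dial (tool cm) [ 0.0694 -0.001  -0.2391]
```

```bash
python3 -m inch '[{"dx":0,"dy":0,"dz":0,"rx":0,"ry":-0.1,"rz":0},{"dx":0,"dy":0,"dz":0,"rx":0,"ry":-0.2,"rz":0},{"dx":0,"dy":0,"dz":0,"rx":0,"ry":-0.3,"rz":0},{"dx":0,"dy":0,"dz":0,"rx":0,"ry":-0.4,"rz":0},{"dx":0,"dy":0,"dz":0,"rx":0,"ry":-0.5,"rz":0},{"dx":0,"dy":0,"dz":0,"rx":0,"ry":-0.6,"rz":0},{"dx":0,"dy":0,"dz":0,"rx":0,"ry":-0.7,"rz":0},{"dx":0,"dy":0,"dz":0,"rx":0,"ry":-0.8,"rz":0},{"dx":0,"dy":0,"dz":0,"rx":0,"ry":-0.85,"rz":0},{"dx":0,"dy":0,"dz":0,"rx":0,"ry":-0.85,"rz":0}]' >/dev/null; python3 st.py
for i in 1 2 3 4; do 
python3 -m inch '[{"dx":0,"dy":0,"dz":0,"rx":0,"ry":-0.05,"rz":0},{"dx":0,"dy":0,"dz":0,"rx":0,"ry":-0.087,"rz":0},{"dx":0,"dy":0,"dz":0,"rx":0,"ry":-0.087,"rz":0}]' >/dev/null; python3 st.py; done
```

```text
t 8.5 pos [ 0.502  -0.2413  0.1627] jawdeg -8.96 down [-0.0003 -0.0011 -1.    ] gap 0.013027970100270026
F [-3.9616  0.1784  8.5517] M [0.0566 0.8829 0.0144] q [-0.5636  0.2028 -0.2706  1.0971 -0.0011  1.1635] eff6 -0.13574296608567238
to dial (tool cm) [-0.047  -0.     -0.0521]
t 8.8 pos [ 0.5018 -0.2413  0.1627] jawdeg -3.99 down [-0.0007 -0.001  -1.    ] gap 0.012965080411226078
F [-4.5974  0.7809  8.4396] M [0.1013 0.9942 0.0327] q [-0.5636  0.2028 -0.2707  1.0974 -0.0012  1.0768] eff6 -0.08961423765867949
to dial (tool cm) [-0.0469 -0.     -0.0276]
t 9.1 pos [ 0.5017 -0.2413  0.1626] jawdeg 1.0 down [-0.0011 -0.0011 -1.    ] gap 0.013142498307594763
F [-4.5324 -0.995   9.4672] M [ 0.057   1.113  -0.0205] q [-0.5636  0.2027 -0.2708  1.0977 -0.0015  0.9897] eff6 -0.11474724160507321
to dial (tool cm) [-0.0481 -0.     -0.0043]
t 9.4 pos [ 0.5015 -0.2413  0.1627] jawdeg 5.98 down [-0.0015 -0.0011 -1.    ] gap 0.013045162373227675
F [-5.1054  1.265   9.878 ] M [-0.0025  1.1961 -0.0206] q [-0.5637  0.2026 -0.2708  1.0981 -0.0017  0.9027] eff6 -0.0710146059282124
to dial (tool cm) [-0.0453 -0.0001  0.0164]
t 9.7 pos [ 0.5013 -0.2413  0.1627] jawdeg 10.96 down [-0.0019 -0.0011 -1.    ] gap 0.0127982879548962
F [-5.7383 -0.4614  9.7815] M [0.0352 1.3276 0.0529] q [-0.5638  0.2025 -0.2709  1.0983 -0.002   0.8158] eff6 -0.08318503154441714
to dial (tool cm) [-0.0421 -0.0001  0.0392]
```

```bash
for i in 1 2; do 
python3 -m inch '[{"dx":0,"dy":0,"dz":0,"rx":0,"ry":-0.05,"rz":0},{"dx":0,"dy":0,"dz":0,"rx":0,"ry":-0.087,"rz":0},{"dx":0,"dy":0,"dz":0,"rx":0,"ry":-0.087,"rz":0}]' >/dev/null; python3 st.py; done
python3 - <<'E'
from h import *
for n,(r0,r1,c0,c1) in {"top":(180,240,260,360),"scene":(150,350,200,460)}.items():
    p=snapshot(n);f=8 if n=="top" else 3
    cv2.imwrite(f"pics/{n}2.png",cv2.resize(p["img"][r0:r1,c0:c1],None,fx=f,fy=f,interpolation=cv2.INTER_CUBIC))
E
```

```text
t 10.0 pos [ 0.5011 -0.2413  0.1627] jawdeg 15.94 down [-0.0023 -0.0013 -1.    ] gap 0.013093132629952063
F [-6.6739  0.3358 10.9313] M [-0.0181  1.4402 -0.0179] q [-0.5638  0.2025 -0.271   1.0986 -0.0023  0.7287] eff6 -0.1129212649539113
to dial (tool cm) [-0.0375 -0.0002  0.0626]
t 10.3 pos [ 0.5009 -0.2414  0.1626] jawdeg 20.92 down [-0.0027 -0.0013 -1.    ] gap 0.012521727009228649
F [-7.7163 -0.6648 10.0825] M [-0.0538  1.4985  0.035 ] q [-0.5639  0.2025 -0.2711  1.0988 -0.0026  0.6418] eff6 -0.08036177605390549
to dial (tool cm) [-0.0285 -0.0003  0.0843]
```

View pics/top2.png

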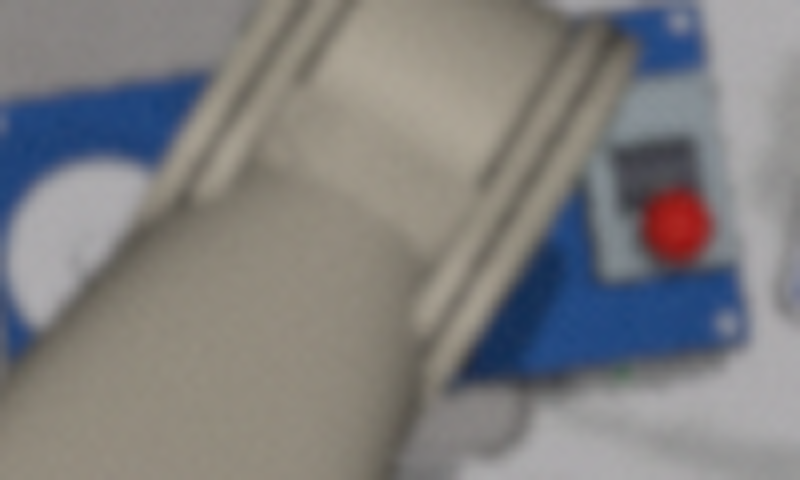

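```bash
python3 -m inch '[{"dx":0,"dy":0,"dz":0,"rx":0,"ry":0,"rz":0},{"dx":0,"dy":0,"dz":0,"rx":0,"ry":0,"rz":0},{"dx":0,"dy":0,"dz":0,"rx":0,"ry":0,"rz":0},{"dx":0,"dy":0,"dz":0,"rx":0,"ry":0,"rz":0},{"dx":0,"dy":0,"dz":0,"rx":0,"ry":0,"rz":0}]' 4 >/dev/null; python3 st.py
python3 -m inch '[{"dx":0,"dy":-2,"dz":0,"rx":0,"ry":0,"rz":0},{"dx":0,"dy":-4,"dz":0,"rx":0,"ry":0,"rz":0},{"dx":0,"dy":-7,"dz":0,"rx":0,"ry":0,"rz":0},{"dx":0,"dy":-10,"dz":0,"rx":0,"ry":0,"rz":0},{"dx":0,"dy":-10,"dz":0,"rx":0,"ry":0,"rz":0}]'  >/dev/null; python3 st.py
```

```text
t 10.9 pos [ 0.5024 -0.2409  0.161 ] jawdeg 20.82 down [-0.0001  0.0004 -1.    ] gap 0.04014109842914252
F [ 0.0407 -0.9888 -0.0637] M [-0.0103  0.0137  0.0217] q [-0.5634  0.2047 -0.2719  1.0944  0.0002  0.6441] eff6 -0.0016495833187946118
to dial (tool cm) [-0.041   0.     -0.0663]
t 11.4 pos [ 0.505  -0.2427  0.2663] jawdeg 20.81 down [ 0.0078 -0.0048 -1.    ] gap 0.040083729729914294
F [ 0.2956  0.2577 -0.9173] M [ 0.03   -0.022  -0.0162] q [-0.5634  0.1388 -0.1229  1.2999  0.0001  0.6441] eff6 0.00099841727205785
to dial (tool cm) [-0.2967 -0.0035 -0.25  ]
```

```bash
python3 -m inch '[{"dx":2.1,"dy":0,"dz":-2.3,"rx":0,"ry":0.06,"rz":0},{"dx":4.2,"dy":0,"dz":-4.6,"rx":0,"ry":0.12,"rz":0},{"dx":6.3,"dy":0,"dz":-7,"rx":0,"ry":0.18,"rz":0},{"dx":8.4,"dy":0,"dz":-9.3,"rx":0,"ry":0.227,"rz":0},{"dx":8.4,"dy":0,"dz":-9.3,"rx":0,"ry":0.227,"rz":0},{"dx":8.4,"dy":0,"dz":-9.3,"rx":0,"ry":0.227,"rz":0},{"dx":8.4,"dy":0,"dz":-9.3,"rx":0,"ry":0.227,"rz":0}]' 0 >/dev/null; python3 st.py
cat > see.py <<'E'
import sys
from mill import *
p,P,b,g,r,X,Y,Z,box=look(0)
K=p["K"];T=p["cam_to_world"]
def ray(c,rw,z):
    d=T[:3,:3]@np.array([(c-K[0,2])/K[0,0],(rw-K[1,2])/K[1,1],1]);o=T[:3,3];return o+d*(z-o[2])/d[2]
red=box&(r>g+80)&(Y<-.3)
rr,cc=np.where(red)
if len(rr):print("red",len(rr),ray(cc.mean(),rr.mean(),.196),np.nanmedian(P[red],0),"xrange",np.nanmin(X[red]),np.nanmax(X[red]),np.nanmax(Z[red]))
q,w=np.mgrid[:420,:560]
loc=np.hypot(w-305,q-207)<8.5
k=loc&((b+g+r)/3>105)
rr,cc=np.where(k);W=np.array([ray(c,v,.189)[:2] for c,v in zip(cc,rr)])
if len(W):
    v=W.mean(0)-[.5016,-.2408];ev=np.linalg.eigh(np.cov(W.T))[1][:,1]
    print("line",len(W),W.mean(0),"heading",np.degrees(np.arctan2(v[1],v[0])),"axis",np.degrees(np.arctan2(ev[1],ev[0])))
n=sys.argv[1]
cv2.imwrite(f"pics/top{n}.png",cv2.resize(p["img"][180:240,270:370],None,fx=8,fy=8,interpolation=cv2.INTER_CUBIC))
p=snapshot("scene");cv2.imwrite(f"pics/scene{n}.png",cv2.resize(p["img"][150:350,200:460],None,fx=3,fy=3,interpolation=cv2.INTER_CUBIC))
E
python3 see.py 3
```

```text
t 12.1 pos [ 0.4453 -0.3518  0.2607] jawdeg 7.85 down [-0.0005  0.0012 -1.    ] gap 0.00016833811626731034
F [-0.4108  0.3691 -0.3377] M [-0.0502 -0.0355  0.0215] q [-0.7828  0.1613 -0.1084  1.3023  0.0005  0.6511] eff6 -0.00015031205293780658
to dial (tool cm) [-10.2232   0.0102   7.0954]
red 13 [ 0.4978 -0.3419  0.196 ] [ 0.4977 -0.3414  0.1939] xrange 0.49204713775456643 0.502850922181117 0.19680725919355657
line 1 [ 0.5072 -0.2542] heading -67.2438952654298 axis nansee.py:15: RuntimeWarning: Degrees of freedom <= 0 for slice
  v=W.mean(0)-[.5016,-.2408];ev=np.linalg.eigh(np.cov(W.T))[1][:,1]
  c *= np.true_divide(1, fact)
  c *= np.true_divide(1, fact)
```

View pics/top3.png

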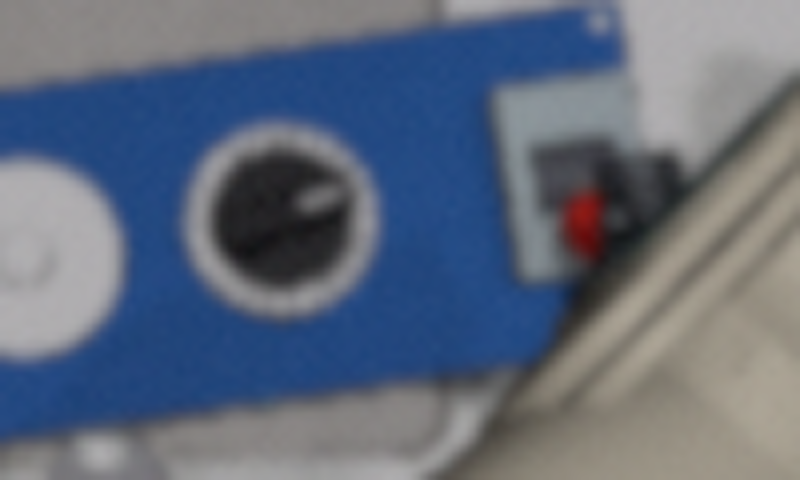

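```bash
python3 -m inch '[{"dx":0,"dy":2,"dz":0,"rx":0,"ry":0,"rz":0},{"dx":0,"dy":4.5,"dz":0,"rx":0,"ry":0,"rz":0},{"dx":0,"dy":6.5,"dz":0,"rx":0,"ry":0,"rz":0},{"dx":0,"dy":7.2,"dz":0,"rx":0,"ry":0,"rz":0},{"dx":0,"dy":7.2,"dz":0,"rx":0,"ry":0,"rz":0},{"dx":0,"dy":7.2,"dz":0.8,"rx":0,"ry":0,"rz":0},{"dx":0,"dy":7.2,"dz":1.6,"rx":0,"ry":0,"rz":0},{"dx":0,"dy":7.2,"dz":2.4,"rx":0,"ry":0,"rz":0},{"dx":0,"dy":7.2,"dz":3,"rx":0,"ry":0,"rz":0}]' 0 >/dev/null; python3 st.py
for i in 1 2 ; do python3 -m inch '[{"dx":0,"dy":0,"dz":0.4,"rx":0,"ry":0,"rz":0},{"dx":0,"dy":0,"dz":0.8,"rx":0,"ry":0,"rz":0},{"dx":0,"dy":0,"dz":1.2,"rx":0,"ry":0,"rz":0}]' 0 >/dev/null; python3 st.py; done
```

```text
t 13.1 pos [ 0.4761 -0.3489  0.1902] jawdeg 7.82 down [ 0.0007 -0.0014 -1.    ] gap 0.00038796443722603286
F [-4.4537 -0.5058  5.3967] M [-0.2038  0.8965 -0.0597] q [-0.7416  0.2388 -0.1638  1.1668 -0.0006  0.6927] eff6 -0.059012656565755606
to dial (tool cm) [-10.3667  -0.0138   3.9959]
t 13.4 pos [ 0.4846 -0.3483  0.1936] jawdeg 7.72 down [-0.0054 -0.0048 -1.    ] gap 0.00012179361042918835
F [-15.0697   2.6487  26.8983] M [ 0.4825  3.107  -0.013 ] q [-0.7279  0.2496 -0.1424  1.1797 -0.0072  0.7081] eff6 -0.0513969361782074
to dial (tool cm) [-10.4196  -0.0604   3.1286]
t 13.7 pos [ 0.5003 -0.3477  0.1947] jawdeg 7.75 down [ 0.0044 -0.0068 -1.    ] gap 7.411189025878143e-05
F [-4.0917  1.0557 15.9093] M [-0.0356  0.5136 -0.0056] q [-0.7124  0.2644 -0.1207  1.1779 -0.0023  0.7232] eff6 -0.042896317318081856
to dial (tool cm) [-10.5784  -0.0726   1.5718]
```

```bash
python3 see.py 4 2>/dev/null
```

```text
(no output)
```

View pics/scene4.png

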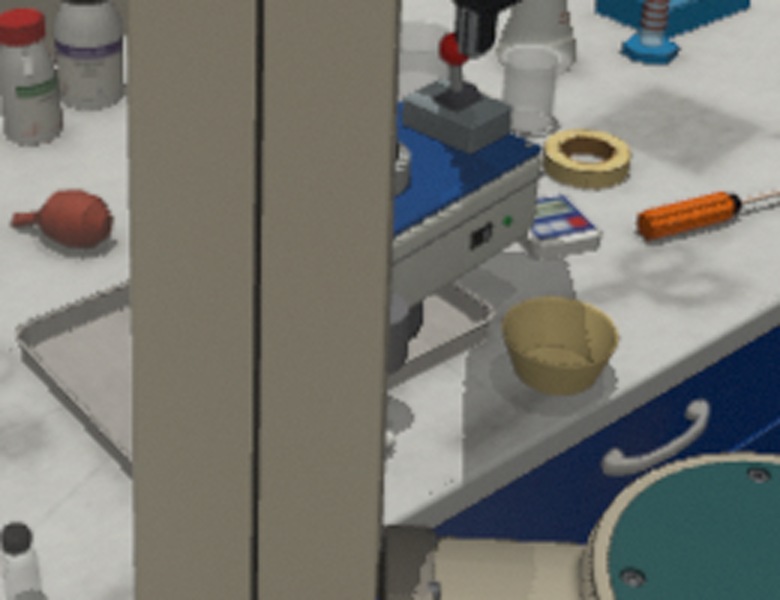

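View pics/top4.png

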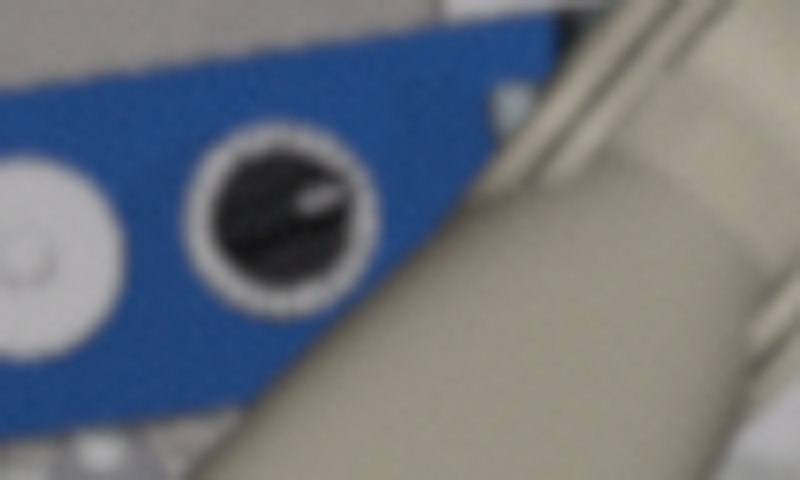

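```bash
for i in 1 2 3; do python3 -m inch '[{"dx":0,"dy":0,"dz":0.3,"rx":0,"ry":0,"rz":0},{"dx":0,"dy":0,"dz":0.6,"rx":0,"ry":0,"rz":0},{"dx":0,"dy":0,"dz":0.9,"rx":0,"ry":0,"rz":0}]' 0 >/dev/null; python3 st.py; done
```

```text
t 14.1 pos [ 0.51   -0.3461  0.193 ] jawdeg 7.78 down [ 0.0053 -0.0052 -1.    ] gap -0.00014946202177145652
F [0.3952 0.0166 6.6892] M [-0.2243 -0.001   0.0107] q [-0.7008  0.2778 -0.1067  1.1789 -0.0006  0.7342] eff6 -0.035816015442833304
to dial (tool cm) [-10.5464  -0.0596   0.5945]
t 14.4 pos [ 0.5175 -0.3436  0.1903] jawdeg 7.79 down [ 0.0014 -0.0018 -1.    ] gap 8.786549123427482e-07
F [ 0.1727 -1.2452  2.4041] M [-0.2104  0.1058 -0.0275] q [-0.6899  0.2913 -0.0946  1.1827 -0.0005  0.745 ] eff6 -0.036321880761533976
to dial (tool cm) [-10.3958  -0.0209  -0.1782]
t 14.7 pos [ 0.5227 -0.3418  0.1884] jawdeg 7.74 down [-0.0075 -0.0008 -1.    ] gap 7.626835469242328e-05
F [-10.8802  -3.2286   5.8439] M [-0.6452  2.3403 -0.0992] q [-0.6801  0.3036 -0.082   1.1905 -0.0053  0.7556] eff6 -0.08439483353868127
to dial (tool cm) [-10.2873   0.0079  -0.7289]
```

```bash
python3 -m inch '[{"dx":0,"dy":0,"dz":0.2,"rx":0,"ry":0,"rz":0},{"dx":0,"dy":0,"dz":0.2,"rx":0,"ry":0,"rz":0}]' 0 >/dev/null; python3 st.py; python3 see.py 5 2>/dev/null
```

```text
t 14.9 pos [ 0.5228 -0.3417  0.1885] jawdeg 7.69 down [-0.0112 -0.0013 -0.9999] gap -0.00019740616167593215
F [-10.4227  -2.5369   6.0542] M [-0.66    2.4451 -0.0544] q [-0.6787  0.3056 -0.0793  1.1938 -0.0081  0.7579] eff6 -0.05556839983910322
to dial (tool cm) [-10.2865   0.0106  -0.7454]
line 22 [ 0.4867 -0.2538] heading -139.00684155263502 axis 145.98087543163552
```

View pics/scene5.png

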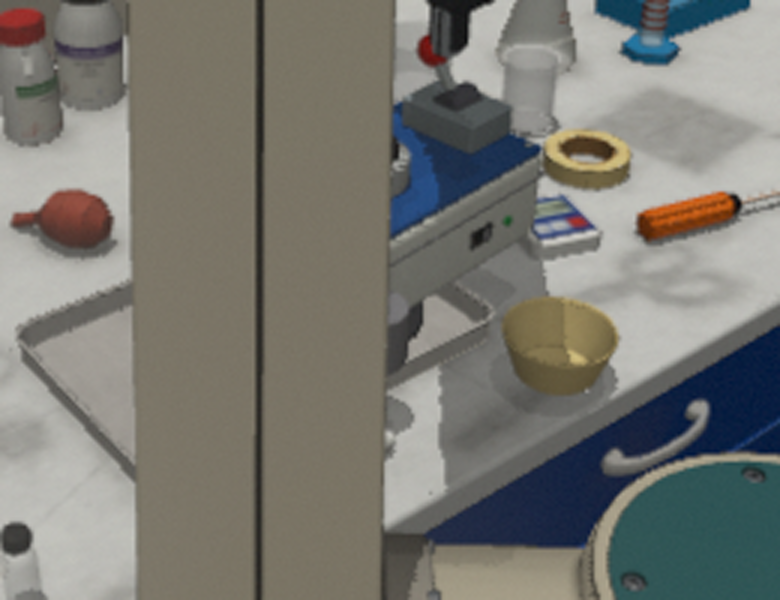

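```bash
python3 -m inch '[{"dx":0,"dy":0,"dz":-1.5,"rx":0,"ry":0,"rz":0},{"dx":0,"dy":0,"dz":-3.5,"rx":0,"ry":0,"rz":0},{"dx":0,"dy":-3,"dz":-5,"rx":0,"ry":0,"rz":0},{"dx":0,"dy":-6,"dz":-7,"rx":0,"ry":0,"rz":0},{"dx":2,"dy":-7,"dz":-9,"rx":0,"ry":0,"rz":0},{"dx":5,"dy":-7,"dz":-11,"rx":0,"ry":0,"rz":0},{"dx":8,"dy":-7,"dz":-13,"rx":0,"ry":0,"rz":0},{"dx":11,"dy":-7,"dz":-15,"rx":0,"ry":0,"rz":0},{"dx":14,"dy":-7,"dz":-17,"rx":0,"ry":0,"rz":0},{"dx":14,"dy":-7,"dz":-17,"rx":0,"ry":0,"rz":0}]' 0 >/dev/null; python3 st.py; python3 see.py 6
```

```text
t 16.0 pos [ 0.3761 -0.5062  0.2581] jawdeg 7.55 down [ 0.0005 -0.0001 -1.    ] gap 0.00012259754136867464
F [0.7884 0.1413 0.0163] M [ 0.0309  0.0103 -0.0202] q [-1.0344  0.2743  0.0273  1.3235  0.0004  0.4047] eff6 -0.1431485591456294
to dial (tool cm) [-24.6593   0.004   15.9242]
red 43 [ 0.5411 -0.3407  0.196 ] [ 0.5413 -0.3417  0.1938] xrange 0.5329434765018263 0.550397922078149 0.2001291791112514
line 2 [ 0.5073 -0.2529] heading -64.89469234622189 axis 89.23538467423337
```

View pics/top6.png

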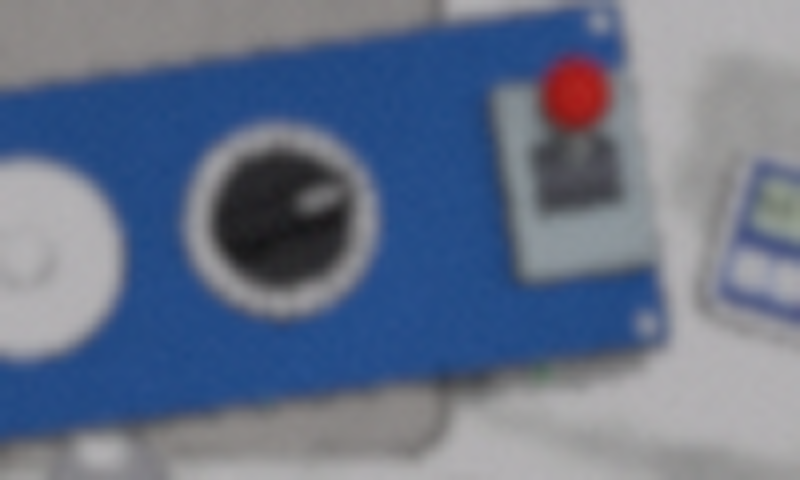

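View pics/scene6.png

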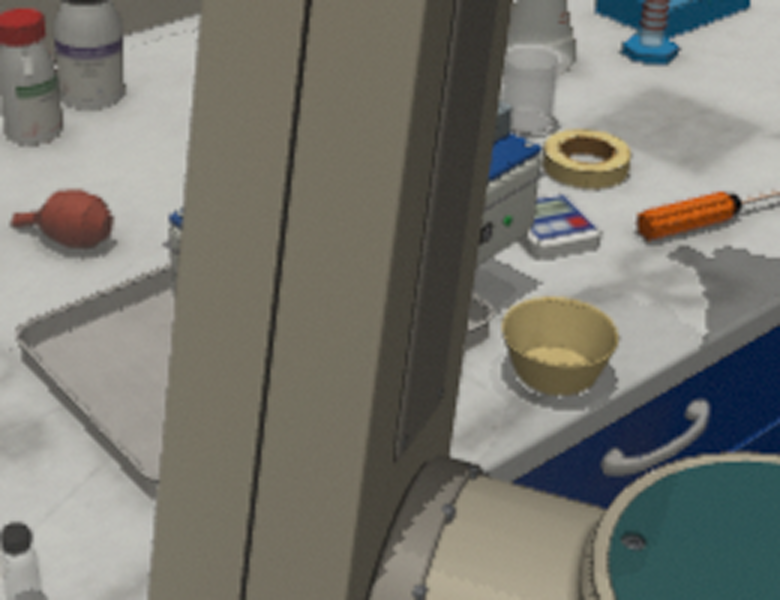

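```bash
python3 - <<'E'
from h import *
np.set_printoptions(precision=4,suppress=True)
p=snapshot("top")
for q in("vial_0","beaker_50","lab_timer","melamine_dish"):
    print(q,[(np.round(a["centre"],1),px2w(p,*a["centre"])) for a in mark_of(p,q)[:1]])
print(sense()["force"]); close_job()
E
```

```text
vial_0 [(array([325.8, 249.6]), array([ 0.3788, -0.3095,  0.0001]))]
beaker_50 [(array([215.3, 155.8]), array([0.6772, 0.0324, 0.0002]))]
lab_timer [(array([371.6, 210.5]), array([ 0.4974, -0.4519,  0.0156]))]
melamine_dish [(array([328. , 251.3]), array([ 0.3735, -0.3161,  0.0014]))]
[-0.0479  0.384  -0.3942]
the job is handed in; nothing more can be done
```

The mill is set and the job is handed in at about 16 s of the 72 s. The hand-in gives no verdict, so these are my own checks.

- **Stop:** I gripped the dial and turned it clockwise three clicks to the stop. The wrist torque jumped from about -0.10 to 0.22 N m, then rose along the expected slope. The peak was about 0.35 N m, below the 0.6 N m forcing limit.
- **Five clicks back:** I turned the dial counter-clockwise to 75° from the stop and let go. The single clicks were hard to tell apart by torque on the way back, so the count rests on angle. The white line had moved about 28° from its start, which fits the two net clicks (30°) expected. It looked the same after the lever push.
- **Lock lever:** I pushed it to the back until it stalled at about 11 N. The tip position in the last picture puts it at about 1.2 rad. During the push the fingertip also pressed down on the knob, with up to about 27 N vertical force for a moment.
- **Other things on the bench:** The beaker, timer and dish are within about 5 mm of where they started. For the vial, the last check returned the dish's position instead, so that check failed. The vial still stood in its place in the last scene picture, and the arm never went near it.
- **Robot at hand-in:** The arm was clear of everything, with wrist force near zero.

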